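Set and lock the length stop of a tile gauge

TASK

Set the length stop of the tile gauge to the banded tile bundle lying in it: push the sliding stop by its red tab until the bundle sits snugly, without gaps, between the stop and the fixed aluminium end plate. Then tighten the loose brass thumbscrew, clockwise seen from above, with repeated fingertip strokes on its wings until its foot firmly clamps the stop's bar. Only push: never pinch, force or lift the stop, the bundle or the thumbscrew, do not crush the tiles, and leave the other things on the table where they are.

Things in the scene. Friction and masses are not known exactly. Their poses are not given: they have to be found in the camera images.
- gauge: tile gauge, fixed to the table: plywood base 110 x 345 mm, 12 mm thick, spanning x -60 to 50 and y -201 to 143 mm of its frame. Origin on the table; y runs along the slot to the fixed end plate (about the robot's left), x to the fence, z up. The wooden fence along the far side has its near face at x = 34 mm, its top 70 mm above the table. Guide strips beside the bar are 18 mm high
- bridge_top (a point): middle of the top of the grey clamp bridge over the bar (53 mm in x, 44 mm in y), gauge frame x 0, y -45 mm, 41 mm above the table, right under the thumbscrew; a steel collar of 11 mm radius stands on it, 4 mm high
- end_face (a point): middle of the inner face of the fixed aluminium end plate, gauge frame x 7.5, y 125 mm, 30 mm above the table; axes as the gauge's. The plate is 80 mm wide, 14 mm thick, its top 52 mm above the table
- stop_bar: sliding stop, about 0.4 kg, loose in the slot (1.5 mm play each side), slides along the gauge's y: steel bar 175 x 30 x 8 mm with an upright face plate (50 x 8 mm, top 52 mm above the table) at its +y end and an upright red tab at the other. Origin under the middle of its face, at the bar's underside, 12 mm above the table; axes as the gauge's
- stop_face (a point): middle of the stop's face that meets the bundle, 30 mm above the table
- push_tab (a point): middle of the outer (-y) face of the red tab (34 mm wide, 6 mm thick, top 52 mm above the table), 36 mm above the table and 175 mm behind the stop's face; push here along the gauge's +y
- sample_bundle: banded bundle of yellow-green tiles lying flat on the base by the fence, about 49 (x) x 72 (y) x 34 mm, 68 mm long between its firm end faces, about 0.15 kg, loose; origin at the centre of its underside, axes as the gauge's. It starts 6 to 28 mm short of the end plate and slides along ahead of the stop
- bundle_left (a point): middle of the bundle's end nearest the end plate, 30 mm above the table
- bundle_right (a point): middle of the bundle's end nearest the stop, 30 mm above the table
- thumbscrew (a joint): turn of the brass thumbscrew, rad, growing clockwise from above (tightening). At 0 the wings lie along the gauge's y (wing_a to +y); starts at 0 to 1.8. Sinks 8 mm a turn; the foot meets the bar at about 5.65. Loose it takes 3 N at the wings, then ever more: 10 to 15 N at 6.0, plenty; let go there it springs back to about 5.72 and stays tight. Thread ends hard at 7.5
- screw_axis (a point): on the vertical axis of the thumbscrew, half-way up the wings, which stand 9 mm above to 11 mm below it; it sinks as the screw is turned, from about 66 mm above the table (joint 0) to 58 mm (tight). The hub has 9.5 mm radius
- wing_a (a point): middle of one wing's rounded ear (radius 9 mm, 6 mm thick), 22 mm from the axis; the wings reach 31 mm from the axis
- wing_b (a point): the same point of the opposite wing
- clamp_foot: the thumbscrew's spindle with its round 20 mm rubber foot under the bridge; presses on the bar; carries the thumbscrew
- lot_stamp: bystander: wooden hand stamp, 26x52x73 mm, origin at its foot
- tea_mug: bystander: blue and white mug, 92 mm high, origin at its foot
- wind_timer: bystander: white kitchen timer with red dial, 54x60x66 mm, origin at its foot
- row_block: bystander: wooden block 58x125x30 mm, origin at its foot
- scoop: bystander: aluminium scoop with a wooden handle, 226x68x40 mm, origin under its middle
- ball_pen: bystander: black pen 145 mm long, origin under its middle
- battery: bystander: upright green battery, 15x15x50 mm, origin at its foot
There are look-alikes about, which are no part of the job. Leave any purple look-alike of the sample_bundle alone.

How it is judged:
On the way, in this order (a step that is already met when the one before it is completed fails the run):
1. the bundle is snug between the stop and the end plate while the thumbscrew is still loose (y of bundle_left in the frame of end_face above -0.003 m and y of stop_face in the frame of bundle_right above -0.003 m and y of stop_face in the frame of end_face above -0.0725 m and x of bundle_left in the frame of end_face between -0.015 and 0.01 m and contact force between clamp_foot and stop_bar below 1 N), for 0.2 s.
2. the thumbscrew's foot clamps the bar of the stop with more than 12 N, the bundle still snug (y of bundle_left in the frame of end_face above -0.003 m and y of stop_face in the frame of bundle_right above -0.003 m and y of stop_face in the frame of end_face above -0.0725 m and x of bundle_left in the frame of end_face between -0.015 and 0.01 m and contact force between clamp_foot and stop_bar above 12 N), for 0.3 s.
At the end, for the whole second after the job is handed in: The bundle lies flat with less than 3 mm of gap to the end plate and less than 3 mm to the face of the stop; the thumbscrew's foot presses on the bar with more than 12 N by itself; all at rest (all of step 2 and linear speed of each of stop_bar, sample_bundle below 0.01 m/s and angle between sample_bundle's own z axis and vertical below 0.1 rad and angle between stop_bar's own z axis and vertical below 0.05 rad); the robot touches nothing.
It fails at once if the stop or the bundle is lifted (by 10 mm) or tipped (z of stop_face in the frame of end_face above 0.01 m or angle between stop_bar's own z axis and vertical above 0.2 rad or z of bundle_left in the frame of end_face above 0.009 m or angle between sample_bundle's own z axis and vertical above 0.3 rad).
It fails at once if the thumbscrew is pinched or forced (more than 35 N from the fingers) (contact force between the fingers and clamp_foot above 35 N).
It fails at once if the stop is pinched or forced (more than 70 N from the fingers) (contact force between the fingers and stop_bar above 70 N).
It fails at once if the tiles are crushed (more than 70 N from the stop, or 15 N from the fingers) (contact force between stop_bar and sample_bundle above 70 N or contact force between the fingers and sample_bundle above 15 N).
It fails at once if a bystander is moved by more than 20 mm (distance of any of lot_stamp, tea_mug, wind_timer, row_block, battery, scoop, ball_pen from where it was at the start of the episode above 0.02 m).
It also fails if it takes over 61 s, if anything falls off the work surface, if the arm or the gripper's body presses on something with over 40 N, if the wrist force passes 120 N, or if a joint passes its speed limit or range.

ROBOT

A 6-joint arm with a two-finger parallel gripper is mounted at the origin on a cart in front of the work surface, level with it; the furniture and walls round the work are solid. World frame = base frame: x ahead of the robot, y to its left, z up, the work surface at z = 0. Lengths are in m, angles in rad, forces in N, time in s.
With the tool pointing down it reaches from about 0.35 to 0.8 m from the base axis. Payload 7.3 kg.
Tool frame: the origin (TCP) lies midway between the tips of the shut fingers; the grasp point (between the pads) lies arm.hold_point_z behind it (arm.hold_point_z is the distance from the TCP to the grasp point, in m); z points along the fingers, y is the line along which they close (so a half turn about z gives the same grasp; the last joint's range is limited). The gripper opens to 85 mm and grips with 20 to 120 N. Pads are 22 mm wide; open, the fingers measure 114 mm over their backs; the gripper's body (76 mm by 85 mm) begins 54 mm behind the grasp point. The pads swing forward as they close: fully open they stand 13 mm farther back than shut.
Start: joints at [-1.371, 0.342, 1.524, -0, 1.275, -0.146], TCP at [0.178, -0.494, 0.231] pointing down, gripper open.
Joint ranges: [-2.53, 2.53], [-0.77, 2.02], [0.04, 2.7], [-1, 4.14], [0.28, 2.66], [-3.11, 3.11]. Speed limits (rad/s): [2.57, 2.57, 3.14, 3.14, 3.14, 3.14].

INTERFACE

Orientations are given as a unit quaternion [x, y, z, w].
In Python, from plant import arm, viewer gives the robot as it stands. The module is installed in compiled form; this text tells all that it offers.
- The arm moves only by the tool send_rows, never from a script. Its argument "commands" is a list of rows, each a list of 6 numbers: the shift along the world's x, y, z in mm, then the turn, a rotation vector about the world's x, y, z in rad. In form: [[tx, ty, tz, wx, wy, wz], ...]. A call has 1 to 10 rows; each row shifts and turns the commanded pose from where the row before left it; what a row does not reach is not made up. A row lasts 1/8 s, in which the tool goes at most 62.5 mm and 10.7 degrees, less where a joint would pass 70% of its speed; a pose out of reach is approached as far as the arm can. A call is refused whole if a number of a shift passes 62.5 or a number of a turn 0.188, either way. A call with a gripper value outside its range is refused whole. "hand" is the closure in counts, from 0 (fully open) to 255 (shut), set as the call begins (left out, the last holds). The fingers move at their own pace and stop on an object; "force" is the grip in N (left out, the last holds). Time passes only in rows, so rows that do not move let the fingers close. It gives the time, the measured TCP pose, the force, the opening and the grip force at its end, in the units of the state.
- arm.observe(): the state, without advancing time (a new reading comes with each control period).
- viewer.capture(name): name is "scene" or "top"; returns a dict with "img" (400x640x3 uint8, red, green, blue), "fx", "fy", "cx", "cy" (pixels), "world_to_cam" (4x4, takes a point from world to camera coordinates). Camera axes: x right, y down, z forward; pixel columns grow to the right and rows downward; lengths in m; the calibration is good to about 2 mm. A picture is of the moment at which its call begins. There is no depth.
- arm.hand_in(): hands the job in; it is judged then, once.
The state is a dict: "t": time; "joints": joint angles; "qvel": joint speeds; "joint_efforts": joint torques, N m; "position": TCP position; "eef_rot": TCP orientation; "contact_force": force on the tool from outside, world axes, zero at the start; "moment": the same for the moment, N m; "gripper_width": opening from 0.0 (shut) to 1.0 (fully open); "grip_force": force on a finger pad.
Only numpy, scipy, OpenCV 4.12 (cv2) and the standard library are available. Lean on these libraries where they do the work, as an engineer would, in place of code of your own. Each camera call takes 0.05 s, during which the arm holds its last target. There are 200 camera calls.

## Working session

There is one attempt and no reset: what is moved stays moved. The work goes in short steps, Python scripts to look and compute and a tool call to move; the robot and the scene stay as the last step left them, time stands still between calls to the robot, and variables do not carry over. Pictures are saved under pics/ and viewed, at most 10 in all, crops included, and the job is handed in when it is done.

Besides the shell and the picture viewer there is one more tool, called in YAML: its name, and indented under it one key for each argument. send_rows: Moves the arm, as the interface text tells. Its arguments: {"type":"object","properties":{"commands":{"type":"array"},"hand":{"type":"number"},"force":{"type":"number"}},"required":["commands"]}

```bash
mkdir -p pics; cat > h.py <<'E'
import numpy as np, cv2
from plant import arm, viewer
def cap(n,f):
    d=viewer.capture(n); cv2.imwrite('pics/'+f+'.png',d['img'][:,:,::-1]); 
    np.save('pics/'+f+'.npy',{k:d[k] for k in d},allow_pickle=True); return d
def ray(d,u,v,z):
    M=np.array(d['world_to_cam']);R=M[:3,:3];c=-R.T@M[:3,3]
    r=R.T@np.array([(u-d['cx'])/d['fx'],(v-d['cy'])/d['fy'],1]); return c+r*(z-c[2])/r[2]
def pix(d,p):
    M=np.array(d['world_to_cam']);q=M[:3,:3]@np.array(p)+M[:3,3]; return d['fx']*q[0]/q[2]+d['cx'],d['fy']*q[1]/q[2]+d['cy']
def load(f): return np.load('pics/'+f+'.npy',allow_pickle=True).item()
E
python3 - <<'E'
from h import *
for n in('scene','top'):
    d=cap(n,n+'0'); M=np.array(d['world_to_cam']); print(n,d['fx'],(-M[:3,:3].T@M[:3,3]).round(3),M[:3,:3].round(2).tolist())
s=arm.observe();print(s['t'],s['position'],s['eef_rot'],s['contact_force'],arm.hold_point_z)
E
```

```text
scene 485.66316524553446 [-0.443 -1.107  1.422] [[0.72, -0.69, 0.01], [-0.48, -0.51, -0.71], [0.5, 0.51, -0.7]]
top 399.91331713568826 [ 0.291 -0.113  1.318] [[0.01, -1.0, 0.0], [-0.98, -0.01, -0.2], [0.2, 0.0, -0.98]]
0.1 [ 0.17789765 -0.49357125  0.23068952] [ 9.85087989e-01  1.72049940e-01 -1.93914174e-05 -6.86436315e-04] [-0.00378709 -0.47496189  1.01250878] 0.0187
```

View pics/scene0.png

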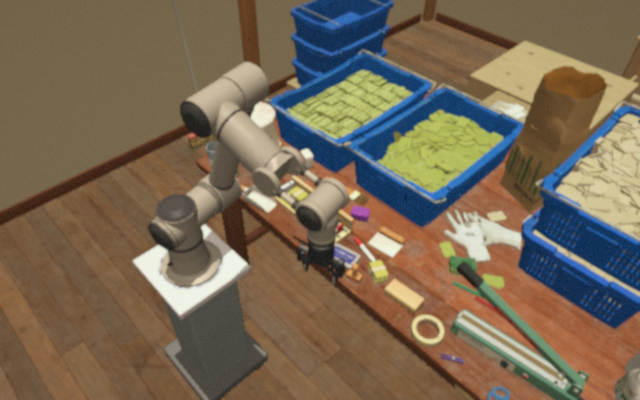

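View pics/top0.png

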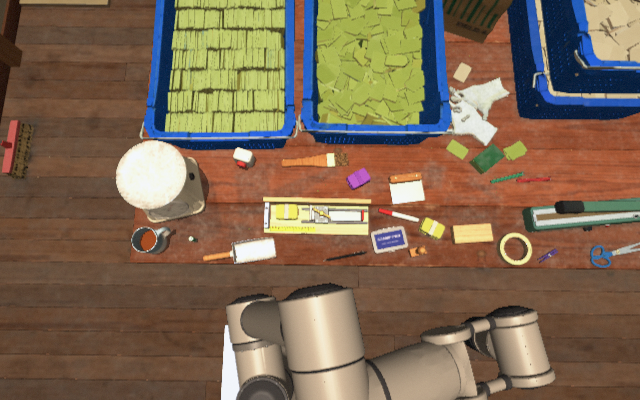

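The top view shows the gauge at about (265–370, 198–235), with the bundle at (287,212), the thumbscrew at (320,213) and the red tab at (362,216). Look-alikes are the purple bundle at (358,178) and a yellow-green one at (432,228). I choose the one lying in the gauge and check it in a crop.

```bash
python3 - <<'E'
from h import *
d=load('top0'); im=d['img'][190:245,255:385,::-1]
cv2.imwrite('pics/c1.png',cv2.resize(im,None,fx=6,fy=6,interpolation=cv2.INTER_CUBIC))
E
```

```text
(no output)
```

View pics/c1.png

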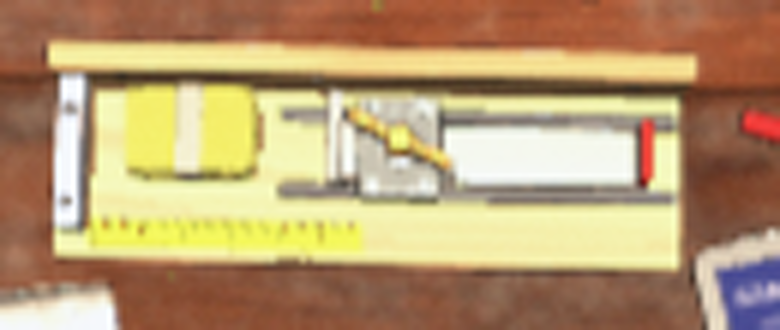

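The crop confirms it: end plate inner edge at x≈85, bundle 127–258, stop face 330, screw hub (400,138), wing ends (352,112)/(447,165), tab outer face x≈654.

```bash
python3 - <<'E'
from h import *
d=load('top0')
def P(u,v,z): return ray(d,(u+.5)/6-.5+255,(v+.5)/6-.5+190,z)
a=P(55,258,.012);b=P(680,268,.012);print('base',a,b)
yv=(a-b)[:2];print('len',np.hypot(*yv));yaw=np.arctan2(-yv[0],yv[1]);
f1=P(48,67,.07);f2=P(695,81,.07);w=(f1-f2)[:2];print('fence',f1,f2,np.arctan2(-w[0],w[1]),'yaw',yaw)
yaw=(yaw+np.arctan2(-w[0],w[1]))/2
R=np.array([[np.cos(yaw),-np.sin(yaw)],[np.sin(yaw),np.cos(yaw)]])
h=P(400,138,.070)[:2]
print('hub',h,'origin from hub',h-R@[0,-.045],'from base', a[:2]-R@[-.06,.1435],b[:2]-R@[-.06,-.2015],'from fence',f1[:2]-R@[.034,.143], f2[:2]-R@[.034,-.2015])
o=h-R@[0,-.045]
for n,q in dict(plate0=(85,75,.052),plate1=(80,230,.052),b0=(127,130,.03),b1=(258,130,.03),bx0=(190,178,.034),bx1=(190,85,.034),tab0=(654,120,.052),tab1=(654,186,.052),face=(330,140,.052),wa=(352,112,.07),wb=(447,165,.07)).items():
    p=P(*q);print(n,p.round(4),(R.T@(p[:2]-o)).round(4))
E
```

```text
base [0.44230758 0.04516553 0.012     ] [ 0.44103744 -0.29600187  0.012     ]
len 0.3411697603797238
fence [0.53709947 0.04555749 0.07      ] [ 0.53377644 -0.29742456  0.07      ] -0.009688330799134011 yaw -0.003722928663608875
hub [ 0.50124709 -0.14138509] origin from hub [ 0.50154884 -0.09638611] from base [ 0.50134398 -0.09873358] [ 0.50238726 -0.09490873] from fence [ 0.50214134 -0.0972113 ] [ 0.50112838 -0.0957011 ]
plate0 [0.5365 0.0278 0.052 ] [0.0341 0.1244]
plate1 [0.4527 0.0276 0.052 ] [-0.0497  0.1237]
b0 [0.5106 0.0063 0.03  ] [0.0083 0.1028]
b1 [ 0.5115 -0.065   0.03  ] [0.0097 0.0315]
bx0 [ 0.484  -0.0289  0.034 ] [-0.018   0.0674]
bx1 [ 0.5352 -0.0276  0.034 ] [0.0332 0.069 ]
tab0 [ 0.5157 -0.2778  0.052 ] [ 0.0154 -0.1813]
tab1 [ 0.48   -0.2773  0.052 ] [-0.0203 -0.181 ]
face [ 0.5027 -0.1044  0.052 ] [ 0.0012 -0.008 ]
wa [ 0.5149 -0.1159  0.07  ] [ 0.0134 -0.0194]
wb [ 0.4872 -0.1662  0.07  ] [-0.0139 -0.0699]
```

send_rows:
  commands:
    - [40,23,0,0,0,-0.173]
    - [40,23,0,0,0,-0.173]
    - [40,23,0,0,0,0]
    - [40,23,0,0,0,0]
    - [40,23,0,0,0,0]
    - [40,23,0,0,0,0]
    - [40,23,0,0,0,0]
    - [41,23,0,0,0,0]
    - [0,0,-40,0,0,0]
    - [0,0,-40,0,0,0]
  hand: 255

```text
t: 1.35
position: [0.4995, -0.3092, 0.1501]
eef_rot: [1.0, 0.001, 0.0, 0.0]
contact_force: [-0.2, -1.1, 1.1]
gripper_width: 0.002
grip_force: 0.0
```

send_rows:
  commands:
    - [0,0,-30,0,0,0]
    - [0,0,-30,0,0,0]
    - [0,0,-30,0,0,0]
    - [0,0,-26,0,0,0]
    - [0,0,0,0,0,0]

```text
t: 1.98
position: [0.4976, -0.3088, 0.0331]
eef_rot: [1.0, -0.0, -0.002, -0.002]
contact_force: [0.3, -0.1, -0.6]
gripper_width: -0.002
grip_force: 0.0
```

```bash
python3 - <<'E'
from h import *
s=arm.observe();print(s['t'],s['position'],s['eef_rot'],s['contact_force'])
d=cap('top','top1'); im=d['img'][185:245,255:385,::-1]
cv2.imwrite('pics/c2.png',cv2.resize(im,None,fx=6,fy=6,interpolation=cv2.INTER_CUBIC))
E
```

```text
1.975 [ 0.49756629 -0.30881353  0.03311737] [ 9.99996539e-01 -1.30538352e-04 -2.05953826e-03 -1.63201633e-03] [ 0.27633828 -0.11829822 -0.561662  ]
```

View pics/c2.png

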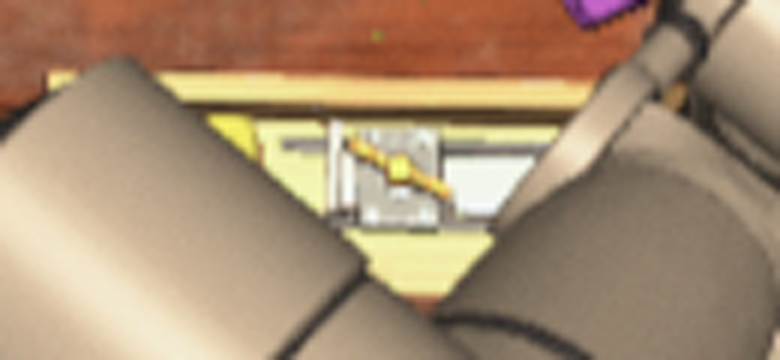

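The view shows the stop, screw and bundle undisturbed, with the tool hidden behind the arm and 17 mm short of the tab. I'll push slowly.

send_rows:
  commands:
    - [0,6,0,0,0,0]
    - [0,5,0,0,0,0]
    - [0,4,0,0,0,0]
    - [0,4,0,0,0,0]
    - [0,4,0,0,0,0]
    - [0,5,0,0,0,0]
    - [0,5,0,0,0,0]
    - [0,5,0,0,0,0]
    - [0,5,0,0,0,0]
    - [0,5,0,0,0,0]

```text
t: 3.28
position: [0.4996, -0.2646, 0.0362]
eef_rot: [1.0, -0.0, 0.001, 0.003]
contact_force: [-2.1, -9.9, 0.3]
gripper_width: -0.003
grip_force: 5.0
```

send_rows:
  commands:
    - [0,5,0,0,0,0]
    - [0,4,0,0,0,0]
    - [0,4,0,0,0,0]
    - [0,4,0,0,0,0]

```text
t: 3.78
position: [0.4997, -0.2477, 0.0362]
eef_rot: [1.0, 0.0, 0.001, 0.003]
contact_force: [-1.4, -9.9, 0.1]
gripper_width: 0.001
grip_force: 5.5
```

send_rows:
  commands:
    - [0,4,0,0,0,0]
    - [0,4,0,0,0,0]
    - [0,3,0,0,0,0]
    - [0,2,0,0,0,0]
    - [0,2,0,0,0,0]

```text
t: 4.4
position: [0.4998, -0.2327, 0.0362]
eef_rot: [1.0, -0.0, 0.001, 0.003]
contact_force: [-1.1, -11.0, -0.1]
gripper_width: -0.003
grip_force: 5.4
```

send_rows:
  commands:
    - [0,2,0,0,0,0]
    - [0,2,0,0,0,0]

```text
t: 4.65
position: [0.4999, -0.229, 0.0362]
eef_rot: [1.0, 0.0, 0.002, 0.003]
contact_force: [-2.9, -17.0, -1.4]
gripper_width: 0.002
grip_force: 8.7
```

send_rows:
  commands:
    - [0,2,0,0,0,0]
    - [0,1,0,0,0,0]

```text
t: 4.9
position: [0.5001, -0.2287, 0.0365]
eef_rot: [1.0, 0.0, 0.002, 0.005]
contact_force: [-4.5, -25.3, -3.0]
gripper_width: 0.0
grip_force: 12.8
```

send_rows:
  commands:
    - [0,2,0,0,0,0]
    - [0,0,0,0,0,0]

```text
t: 5.15
position: [0.5004, -0.2287, 0.0368]
eef_rot: [1.0, 0.0, 0.003, 0.006]
contact_force: [-4.9, -29.6, -3.1]
gripper_width: 0.001
grip_force: 15.1
```

The force rises against a hard stop at TCP y = -0.2287, as predicted. I'll back off, lift and check.

send_rows:
  commands:
    - [0,-10,0,0,0,0]
    - [0,-20,0,0,0,0]
    - [0,-10,20,0,0,0]
    - [0,0,40,0,0,0]
    - [0,-40,40,0,0,0]
    - [0,-60,0,0,0,0]
    - [0,-60,0,0,0,0]
    - [0,0,0,0,0,0]

```text
t: 6.15
position: [0.4978, -0.4254, 0.1346]
eef_rot: [1.0, -0.002, 0.0, 0.001]
contact_force: [0.2, 0.9, -0.7]
gripper_width: 0.003
grip_force: 0.0
```

```bash
python3 - <<'E'
from h import *
s=arm.observe();print(s['t'],s['position'],s['eef_rot'],s['contact_force'])
d=cap('top','top2'); im=d['img'][190:245,255:385,::-1]
cv2.imwrite('pics/c3.png',cv2.resize(im,None,fx=6,fy=6,interpolation=cv2.INTER_CUBIC))
E
```

```text
6.15 [ 0.49780163 -0.42538113  0.13462993] [ 9.99997482e-01 -2.17186582e-03  1.03216325e-04  5.54423904e-04] [ 0.17200754  0.8997354  -0.72758056]
```

View pics/c3.png

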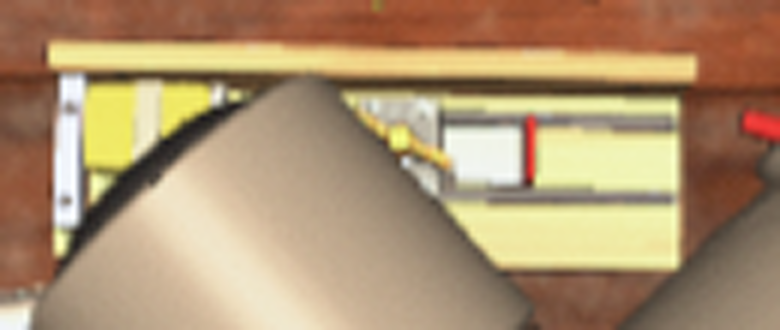

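The bundle is now flush against the plate (84) and the stop's face (about 213), and the tab has moved up to 535. Next is the screw, with its axis at about (0.5015, -0.1416) and its joint at about 0.5 rad.

send_rows:
  commands:
    - [4,52,-6,0,0,0]
    - [5,52,-6,0,0,0]
    - [5,52,-6,0,0,0]
    - [5,52,-6,0,0,0]
    - [4,51,-6,0,0,0]
    - [0,0,0,0,0,0]

```text
t: 6.95
position: [0.5213, -0.1572, 0.105]
eef_rot: [1.0, 0.003, -0.001, -0.001]
contact_force: [-0.1, -0.5, -0.6]
gripper_width: -0.004
grip_force: 0.0
```

send_rows:
  commands:
    - [0,0,0,0,0,0]
    - [0,0,0,0,0,0]

```text
t: 7.2
position: [0.522, -0.1628, 0.1055]
eef_rot: [1.0, -0.001, 0.0, 0.0]
contact_force: [-0.5, -0.2, -0.3]
gripper_width: 0.002
grip_force: 0.0
```

send_rows:
  commands:
    - [-2,-5,0,0,0,0]
    - [0,0,-15,0,0,0]
    - [0,0,-15,0,0,0]
    - [0,0,-14,0,0,0]
    - [0,0,-10,0,0,0]
    - [0,0,0,0,0,0]

```text
t: 7.95
position: [0.5195, -0.1666, 0.0502]
eef_rot: [1.0, -0.0, -0.001, -0.0]
contact_force: [-0.1, 0.1, -0.2]
gripper_width: 0.002
grip_force: 0.0
```

send_rows:
  commands:
    - [-5,-2,0,0,0,0]
    - [-5,-2,0,0,0,0]
    - [-7,-1,0,0,0,0]
    - [-7,0,0,0,0,0]
    - [-6,2,0,0,0,0]

```text
t: 8.57
position: [0.4902, -0.1704, 0.0518]
eef_rot: [1.0, -0.0, 0.001, 0.001]
contact_force: [2.5, -1.5, -0.2]
gripper_width: 0.001
grip_force: 1.3
```

send_rows:
  commands:
    - [-6,2,0,0,0,0]
    - [-4,5,0,0,0,0]
    - [-4,6,0,0,0,0]
    - [-1,6,0,0,0,0]
    - [-1,7,0,0,0,0]

```text
t: 9.2
position: [0.4736, -0.1434, 0.0512]
eef_rot: [1.0, -0.0, -0.0, -0.0]
contact_force: [-0.2, -2.8, -0.2]
gripper_width: 0.002
grip_force: 1.1
```

send_rows:
  commands:
    - [0,6,0,0,0,0]
    - [1,6,0,0,0,0]
    - [2,5,0,0,0,0]
    - [3,5,0,0,0,0]
    - [4,3,0,0,0,0]
    - [4,3,0,0,0,0]
    - [5,2,0,0,0,0]
    - [4,1,0,0,0,0]
    - [0,0,0,0,0,0]

```text
t: 10.32
position: [0.4975, -0.1128, 0.0513]
eef_rot: [1.0, -0.0, 0.0, -0.0]
contact_force: [-0.6, 1.3, -0.9]
gripper_width: 0.0
grip_force: 0.3
```

send_rows:
  commands:
    - [-4,2,0,0,0,0]
    - [0,0,25,0,0,0]
    - [0,0,25,0,0,0]
    - [9,-20,0,0,0,0]
    - [9,-18,0,0,0,0]
    - [9,-18,0,0,0,0]
    - [0,0,0,0,0,0]
    - [0,0,0,0,0,0]

```text
t: 11.32
position: [0.5194, -0.1667, 0.1006]
eef_rot: [1.0, -0.0, -0.001, -0.0]
contact_force: [0.2, -0.0, 0.0]
gripper_width: 0.0
grip_force: 0.0
```

```bash
python3 - <<'E'
from h import *
s=arm.observe();print(s['t'],s['position'],s['contact_force'])
d=cap('top','top3'); a=d['img'][190:245,255:385,::-1]
d=cap('scene','scene3'); u,v=map(int,pix(d,[.5,-.14,.07])); b=d['img'][v-28:v+28,u-65:u+65,::-1]
cv2.imwrite('pics/c4.png',np.vstack([cv2.resize(x,(720,300),interpolation=cv2.INTER_CUBIC) for x in(a,b)]))
E
```

```text
11.325 [ 0.51939263 -0.16673618  0.1006039 ] [ 0.21569249 -0.00903872  0.03380195]
```

View pics/c4.png

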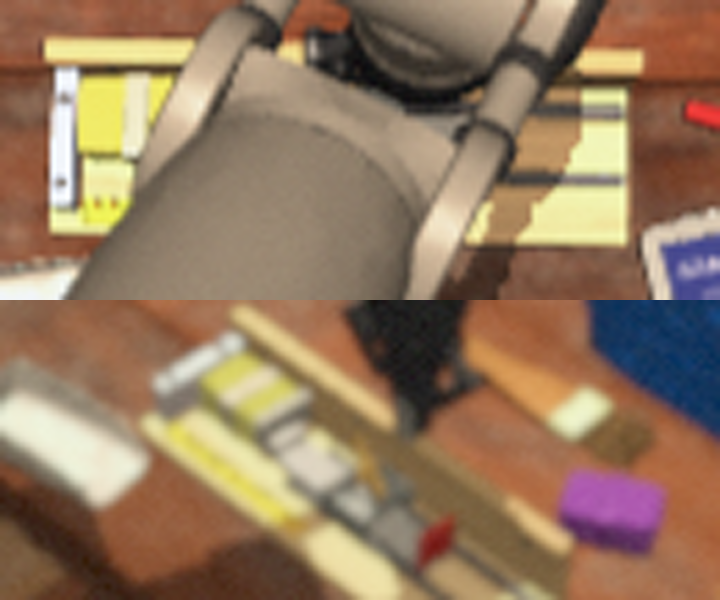

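The gauge and bundle look unchanged. In the scene crop the wing at (370,465) lies nearly along the slot, as expected. Starting the second stroke.

send_rows:
  commands:
    - [0,0,-15,0,0,0]
    - [0,0,-15,0,0,0]
    - [0,0,-12,0,0,0]
    - [0,0,-8,0,0,0]
    - [0,0,0,0,0,0]

```text
t: 12.05
position: [0.5196, -0.1668, 0.0505]
eef_rot: [1.0, -0.0, -0.001, -0.0]
contact_force: [-0.5, -0.1, 0.8]
gripper_width: -0.0
grip_force: 0.0
```

send_rows:
  commands:
    - [-5,-2,0,0,0,0]
    - [-5,-2,0,0,0,0]
    - [-7,-1,0,0,0,0]
    - [-7,0,0,0,0,0]
    - [-6,2,0,0,0,0]

```text
t: 12.68
position: [0.4902, -0.1703, 0.0518]
eef_rot: [1.0, -0.0, 0.001, 0.001]
contact_force: [1.6, -0.6, 0.2]
gripper_width: -0.001
grip_force: 1.3
```

send_rows:
  commands:
    - [-6,2,0,0,0,0]
    - [-4,5,0,0,0,0]
    - [-4,6,0,0,0,0]
    - [-1,6,0,0,0,0]
    - [-1,7,0,0,0,0]

```text
t: 13.3
position: [0.4735, -0.1434, 0.0512]
eef_rot: [1.0, -0.0, -0.0, -0.0]
contact_force: [-0.0, -3.0, -0.3]
gripper_width: -0.004
grip_force: 1.2
```

send_rows:
  commands:
    - [0,4,0,0,0,0]
    - [1,4,0,0,0,0]

```text
t: 13.55
position: [0.4747, -0.1355, 0.0512]
eef_rot: [1.0, 0.0, -0.0, -0.0]
contact_force: [-0.2, -2.1, -0.5]
gripper_width: -0.0
grip_force: 1.3
```

send_rows:
  commands:
    - [1,3,0,0,0,0]
    - [1,2,0,0,0,0]

```text
t: 13.8
position: [0.4766, -0.131, 0.0511]
eef_rot: [1.0, 0.0, -0.001, 0.0]
contact_force: [-2.8, -5.6, -1.1]
gripper_width: 0.0
grip_force: 2.9
```

send_rows:
  commands:
    - [2,2,0,0,0,0]
    - [0,0,0,0,0,0]

```text
t: 14.05
position: [0.4781, -0.1293, 0.051]
eef_rot: [1.0, 0.0, -0.001, 0.0]
contact_force: [-3.7, -6.0, -1.0]
gripper_width: 0.002
grip_force: 3.1
```

send_rows:
  commands:
    - [2,2,0,0,0,0]
    - [0,0,0,0,0,0]

```text
t: 14.3
position: [0.4794, -0.1275, 0.0508]
eef_rot: [1.0, 0.0, -0.002, 0.0]
contact_force: [-7.1, -8.4, -0.3]
gripper_width: 0.0
grip_force: 4.3
```

send_rows:
  commands:
    - [2,1,0,0,0,0]
    - [0,0,0,0,0,0]

```text
t: 14.55
position: [0.4808, -0.1267, 0.0506]
eef_rot: [1.0, 0.0, -0.003, 0.0]
contact_force: [-7.2, -10.0, -1.0]
gripper_width: 0.003
grip_force: 5.3
```

send_rows:
  commands:
    - [2,1,0,0,0,0]
    - [0,0,0,0,0,0]

```text
t: 14.8
position: [0.4822, -0.1258, 0.0505]
eef_rot: [1.0, 0.0, -0.003, 0.0]
contact_force: [-10.5, -11.6, 0.4]
gripper_width: -0.0
grip_force: 6.1
```

send_rows:
  commands:
    - [2,1,0,0,0,0]
    - [0,0,0,0,0,0]
    - [0,0,0,0,0,0]
    - [0,0,0,0,0,0]

```text
t: 15.3
position: [0.4833, -0.1245, 0.0502]
eef_rot: [1.0, 0.0, -0.004, -0.0]
contact_force: [-12.1, -10.4, -0.1]
gripper_width: 0.0
grip_force: 6.8
```

send_rows:
  commands:
    - [-3,-2,0,0,0,0]
    - [-4,-4,0,0,0,0]
    - [-8,-8,0,0,0,0]
    - [-5,-5,0,0,0,0]
    - [0,0,30,0,0,0]
    - [0,0,40,0,0,0]
    - [0,0,40,0,0,0]
    - [-30,-40,10,0,0,0]
    - [-30,-50,0,0,0,0]
    - [-30,-50,0,0,0,0]

```text
t: 16.55
position: [0.3763, -0.2844, 0.1719]
eef_rot: [1.0, 0.0, 0.001, 0.001]
contact_force: [0.1, -0.9, -0.3]
gripper_width: -0.002
grip_force: 0.0
```

send_rows:
  commands:
    - [-30,-50,0,0,0,0]
    - [-30,-50,0,0,0,0]
    - [-30,-50,0,0,0,0]
    - [0,-40,0,0,0,0]
    - [0,0,0,0,0,0]
    - [0,0,0,0,0,0]

```text
t: 17.3
position: [0.2869, -0.4723, 0.171]
eef_rot: [1.0, -0.0, -0.0, -0.001]
contact_force: [-0.0, 0.3, 0.2]
gripper_width: -0.003
grip_force: 0.0
```

```bash
python3 - <<'E'
from h import *
s=arm.observe();print(s['t'],s['position'],s['contact_force'])
d=cap('top','top4'); a=d['img'][190:245,255:385,::-1]
cv2.imwrite('pics/c5.png',cv2.resize(a,None,fx=6,fy=6,interpolation=cv2.INTER_CUBIC))
E
```

```text
17.3 [ 0.28687425 -0.47225903  0.17102678] [-0.03337776  0.26495922  0.23503231]
```

View pics/c5.png

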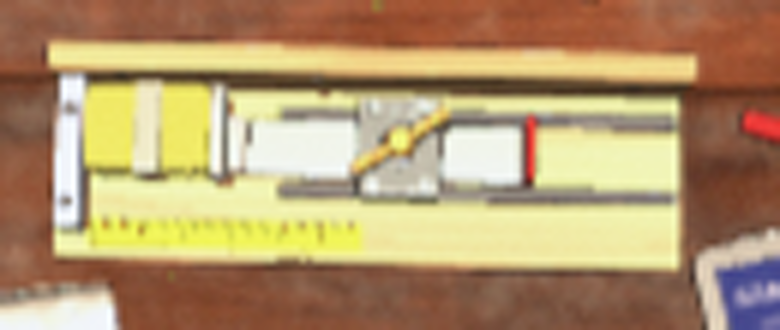

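The picture shows the bundle snug between the plate (84) and the stop face (210). The wings run (355,170)–(447,108), so the joint is at about 5.70 rad, matching the sprung-back tight position. Handing in.

```bash
python3 -c "
from plant import arm
print(arm.hand_in())"
```

```text
the job is handed in; nothing more can be done
None
```

I pushed the stop until the bundle sat snug against the end plate, tightened the thumbscrew in two strokes to about 5.7 rad, and handed the job in at about 17 s. No verdict came back, and I judged the clamp by the wing angle and push force, since the foot's force can't be read.

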